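Unscrew the tea jar's tight cap in the bracing block

TASK

Take the square white jar with the round steel screw cap off the freely turning turntable and set it fully home in the square pocket of the wooden bracing block, cap still screwed on. With the block keeping the jar from turning, unscrew the tight cap anticlockwise until its thread lets go, lift it clear and finish while holding it in the gripper, level, two to four centimetres straight above the jar's rim; the jar stays home in the block. Leave everything else alone: the small things on the turntable stay standing on it, and the things on the desk stay where they are.

Things in the scene. Friction and masses are not known exactly. Their poses are not given: they have to be found in the camera images.
- turntable: round wooden turntable fixed to the desk by its foot; the disc, 230 mm across, top 30 mm above the desk, spins almost without friction about the vertical through this origin (centre of the foot's underside)
- jar: white ceramic jar: square body 58x58 mm, 62 mm high, rounded edges; above it a sloping shoulder and a round neck 40 mm across whose rim is 90 mm above the underside. Loose, about 0.34 kg, standing off centre on the turntable. Origin: centre of the underside; x and y along the sides of the square, z up
- jar_mouth (a point): centre of the jar's neck rim, 90 mm above the jar's underside, on the jar's z axis. A rubber stopper with a bar on top stays in the mouth, hidden by the cap; once freed its top stands 12 mm above the rim, so the cap's lower edge clears it when raised 30 mm or more from its screwed-on height
- cap: round steel screw cap with a ribbed skirt, 58 mm across, 28 mm high, about 0.07 kg. Origin: centre of the skirt's lower edge, z up; screwed on, it lies 74 mm above the jar's underside (top at 102 mm). Screwed on, it carries the jar when lifted; a stop prevents turning it clockwise. A sprung stopper (12 N) makes it tight: 0.3 to 0.4 N m to turn after some degrees of play
- cap_top (a point): centre of the cap's top face, 28 mm above the cap's origin. Lug thread: turned anticlockwise (from above, relative to the jar) the cap rises 2 mm and comes free after 40 to 46 degrees; the stopper then pushes it up 3 to 4 mm. It lifts straight off when turned 50 to 85 degrees; near 90 it meets a stop
- holder: dark wooden bracing block 96x96 mm, 24 mm high, fixed to the desk, with an upright square pocket 62x62 mm and 18 mm deep (floor 6 mm above the desk), mouth chamfered 3 mm, sides along the block's x and y. Origin: centre of the underside
- holder_seat (a point): centre of the pocket's floor, where the middle of the jar's underside belongs; any of the four quarter turns of the jar will do
- milk_pot_1: small portion milk pot, 52x44x30 mm, standing on the turntable, to be left alone
- milk_pot_2: small portion milk pot, 52x44x28 mm, standing on the turntable, to be left alone
- candle_1: tea light in a metal cup, 38 mm across, 15 mm high, standing on the turntable, to be left alone
- remote_1: dark remote control, 163x48x19 mm, lying at the back of the desk, to be left alone
- biscuit_pack_1: wrapped biscuit pack, 40x76x20 mm, lying on the desk, to be left alone
- keys_1: bunch of keys, 104x115x8 mm, lying at the front left of the desk, to be left alone
There are look-alikes about, which are no part of the job. Leave any orange or turquoise look-alike of the cap alone.

How it is judged (in metres and radians):
On the way, in this order (a step that is already met when the one before it is completed fails the run):
1. the jar is lifted clear of the turntable with its cap on (height (world z) of jar above 0.045 m and z of cap in the frame of jar below 0.0775 m), for 0.1 s.
2. the jar stands fully home in the pocket of the block, cap still screwed on (horizontal distance between jar and holder_seat below 0.006 m and z of jar in the frame of holder_seat below 0.004 m and angle between jar's own z axis and vertical below 0.06 rad and z of cap in the frame of jar below 0.0775 m), for 0.2 s.
3. the cap is lifted clear of the jar while the jar stays home (horizontal distance between jar and holder_seat below 0.006 m and z of jar in the frame of holder_seat below 0.004 m and angle between jar's own z axis and vertical below 0.06 rad and z of cap in the frame of jar above 0.104 m), for 0.2 s.
At the end, for the whole second after the job is handed in: jar home in the pocket (6 mm sideways, 4 mm in height, tilt under 0.06 rad); cap held at rest by the gripper, clear of the jar, lower edge 13 to 60 mm above the rim, within 15 mm of its axis, tilt under 0.15 rad; milk pots and tea light still on the turntable (horizontal distance between jar and holder_seat below 0.006 m and z of jar in the frame of holder_seat below 0.004 m and angle between jar's own z axis and vertical below 0.06 rad and z of cap in the frame of jar_mouth between 0.013 and 0.06 m and horizontal distance between cap and jar_mouth below 0.015 m and angle between cap's own z axis and vertical below 0.15 rad and contact force between cap and the fingers above 2 N and contact force between cap and jar below 0.1 N and linear speed of each of cap, jar below 0.02 m/s and horizontal distance between each of milk_pot_1, milk_pot_2, candle_1 and turntable below 0.115 m and height (world z) of each of milk_pot_1, milk_pot_2, candle_1 above 0.025 m); the arm keeps its last pose, push and grip.
It fails at once if a milk pot or the tea light falls over (angle between any of milk_pot_1, milk_pot_2, candle_1's own z axis and vertical above 0.5 rad).
It fails at once if the jar is tipped over (angle between jar's own z axis and vertical above 0.6 rad).
It fails at once if something lying or standing on the desk is moved more than 3 cm (distance of any of remote_1, biscuit_pack_1, keys_1 from where it was at the start of the episode above 0.03 m).
It also fails if it takes over 38 s, if anything falls off the work surface, if the arm or the gripper's body presses on something with over 40 N, if the wrist force passes 120 N, or if a joint passes its speed limit or range.

ROBOT

A 6-joint arm with a two-finger parallel gripper is mounted at the origin on a cart in front of the work surface, level with it; the furniture and walls round the work are solid. World frame = base frame: x ahead of the robot, y to its left, z up, the work surface at z = 0. Lengths are in mm, angles in rad, forces in N, time in s.
With the tool pointing down it reaches from about 275 to 750 mm from the base axis. Payload 10.2 kg.
Tool frame: the origin (TCP) lies at the very end of the fingers, on their centre line; the grasp point (between the pads) lies pinch_z behind it (pinch_z is the distance from the TCP to the grasp point, in mm); z points along the fingers, y is the line along which they close (so a half turn about z gives the same grasp; the last joint's range is limited). The gripper opens to 85 mm and grips with 20 to 120 N. Pads are 22 mm wide; open, the fingers measure 114 mm over their backs; the gripper's body (76 mm by 85 mm) begins 54 mm behind the grasp point. The pads swing forward as they close: fully open they stand 13 mm farther back than shut.
Start: joints at [0.982, 0.313, 1.498, -0, 1.331, -0.223], TCP at [187.804, 490.266, 231.294] pointing down, gripper open.
Joint ranges: [-2.94, 2.94], [-0.97, 2.17], [0.19, 2.56], [-1.23, 4.37], [0.02, 3.11], [-2.88, 2.88]. Speed limits (rad/s): [2.39, 2.39, 3.01, 3.14, 3.14, 3.14].

INTERFACE

Orientations are given as a unit quaternion [w, x, y, z].
In Python, from cell import read_state, capture, camera_info, hand_in, pinch_z gives the robot as it stands.
- The arm moves only by the shell command python3 -m pendant 'ROWS' [OPENING] [FORCE]. ROWS is JSON, a list of rows, each a list of 2 entries, a list of its own where there are three numbers: the shift along the tool's x, y, z in mm, then the turn, a rotation vector about the tool's x, y, z in degrees. A call has 1 to 10 rows; each row is the pose to reach, as a shift and turn from the pose commanded when the call began, along the tool's axes at that moment; what a row does not reach only later rows make up. A row lasts 1/8 s, in which the tool goes at most 62.5 mm and 10.7 degrees, less where a joint would pass 70% of its speed; a pose out of reach is approached as far as the arm can. A call with a gripper value outside its range is refused whole. OPENING is the opening, from 0 (shut) to 1 (fully open), set as the call begins (- or left out, the last holds). The fingers move at their own pace and stop on an object; FORCE is the grip in N (left out, the last holds). Time passes only in rows, so rows that repeat a pose let the fingers close. It gives the time, the measured TCP pose, the force, the opening and the grip force at its end, in the units of the state.
- read_state(): the state, without advancing time (a new reading comes with each control period).
- capture(name): name is "side" or "top" or "wrist"; returns the picture (420x560x3 uint8, red, green, blue); there is no depth.
- camera_info(name): a dict with "K" (3x3 intrinsics, pixels), "pose" (4x4, takes a point from camera to world coordinates); the wrist camera has in their place "T_tool_cam" (4x4, takes a point from camera to tool coordinates, whose origin is the TCP and whose axes are the flange's). Camera axes: x right, y up, looking along -z (the intrinsics and any distortion apply to the point x, -y, -z); pixel columns grow to the right and rows downward; lengths in mm; the calibration is good to about 2 mm. A picture is of the moment at which its call begins: read the wrist's pose just before it. camera_info takes no time and is no camera call.
- hand_in(): hands the job in; it is judged then, once.
The state is a dict: "time": time; "qpos": joint angles; "joint_velocities": joint speeds; "joint_torque": joint torques, N m; "tcp_pos": TCP position; "tcp_rot": TCP orientation; "force": force on the tool from outside, world axes, zero at the start; "torque": the same for the moment, N m; "finger_gap": finger opening in mm; "grip_force": force on a finger pad.
Only numpy, scipy, OpenCV 4.12 (cv2) and the standard library are available. Lean on these libraries where they do the work, as an engineer would, in place of code of your own. Each camera call takes 0.05 s, during which the arm holds its last target. There are 200 camera calls.

## Working session

There is one attempt and no reset: what is moved stays moved. The work goes in short steps, Python scripts to look and compute and a shell command to move; the robot and the scene stay as the last step left them, time stands still between calls to the robot, and variables do not carry over. Pictures are saved under pics/ and viewed, at most 10 in all, crops included, and the job is handed in when it is done.

```bash
ls; mkdir -p pics
cat > h.py <<'E'
import numpy as np, cv2
from cell import read_state, capture, camera_info, pinch_z
from scipy.spatial.transform import Rotation as R
def tcp(s):
    T=np.eye(4); q=s['tcp_rot']; T[:3,:3]=R.from_quat([q[1],q[2],q[3],q[0]]).as_matrix(); T[:3,3]=s['tcp_pos']; return T
def shot(name,fn=None):
    ci=camera_info(name); s=read_state(); im=capture(name)
    P=tcp(s)@np.array(ci['T_tool_cam']) if name=='wrist' else np.array(ci['pose'])
    if fn: cv2.imwrite('pics/'+fn,im[:,:,::-1])
    return im,np.array(ci['K']),P,ci
def ray(uv,K,P):
    d=np.linalg.inv(K)@[uv[0],uv[1],1.]; d=P[:3,:3]@[d[0],-d[1],-d[2]]; return P[:3,3],d
def onz(uv,K,P,z):
    o,d=ray(uv,K,P); return o+d*(z-o[2])/d[2]
def proj(p,K,P):
    c=np.linalg.inv(P)@np.append(p,1); v=K@[c[0],-c[1],-c[2]]; return v[:2]/v[2]
def tri(rs):
    A=sum(np.eye(3)-np.outer(d,d)/(d@d) for o,d in rs); b=sum((np.eye(3)-np.outer(d,d)/(d@d))@o for o,d in rs)
    return np.linalg.solve(A,b)
E
python3 - <<'E'
from h import *
a=shot('top','top0.png');b=shot('side','side0.png')
for x in (a,b): print({k:v for k,v in x[3].items() if k not in('K','pose')},np.round(x[1]),np.round(x[2],2))
print(pinch_z if not callable(pinch_z) else pinch_z()); print(camera_info('wrist')); print(read_state())
cv2.imwrite('pics/both0.png',cv2.resize(np.hstack([a[0],b[0]])[:,:,::-1],(800,300)))
E
```

```text
pics
{} [[385.   0. 286.]
 [  0. 385. 213.]
 [  0.   0.   1.]] [[-3.00000e-02  9.90000e-01 -1.60000e-01  4.13220e+02]
 [-1.00000e+00 -2.00000e-02  2.00000e-02  3.28310e+02]
 [ 1.00000e-02  1.70000e-01  9.90000e-01  1.12482e+03]
 [ 0.00000e+00  0.00000e+00  0.00000e+00  1.00000e+00]]
{} [[428.   0. 288.]
 [  0. 428. 209.]
 [  0.   0.   1.]] [[-9.80000e-01  1.00000e-01 -1.80000e-01  3.92960e+02]
 [-2.00000e-01 -5.60000e-01  8.00000e-01  1.09163e+03]
 [-2.00000e-02  8.20000e-01  5.70000e-01  6.65570e+02]
 [ 0.00000e+00  0.00000e+00  0.00000e+00  1.00000e+00]]
18.700000000000003
{'K': array([[346.80825682,   0.        , 277.62918681],
       [  0.        , 346.80825682, 206.43311664],
       [  0.        ,   0.        ,   1.        ]]), 'T_tool_cam': array([[-3.40219559e-04,  9.60560420e-01,  2.78071149e-01,
         7.04806226e+01],
       [ 9.99999894e-01,  2.40251624e-04,  3.93580283e-04,
         9.43519905e-01],
       [ 3.11250596e-04,  2.78071254e-01, -9.60560399e-01,
        -1.43596439e+02],
       [ 0.00000000e+00,  0.00000000e+00,  0.00000000e+00,
         1.00000000e+00]])}
{'time': 0.1, 'qpos': array([ 9.81626208e-01,  3.13391229e-01,  1.49837523e+00,  3.98638907e-05,
        1.33098103e+00, -2.23405035e-01]), 'joint_velocities': array([ 6.63904437e-04, -1.65661984e-03, -1.05572699e-03, -6.08084041e-04,
       -8.80281936e-04, -1.61617117e-05]), 'joint_torque': array([ 1.65368925e-03, -4.12900579e+01, -2.60141015e+01, -1.89347124e-04,
        3.04468354e-03,  5.98760380e-05]), 'tcp_pos': array([187.64777818, 490.07510134, 230.78842559]), 'tcp_rot': array([-2.45979291e-04,  1.81869433e-01,  9.83322519e-01, -5.22761682e-04]), 'force': array([-0.87394026, -0.62345978,  0.27130241]), 'torque': array([ 0.03566748, -0.01223858, -0.00438891]), 'grip_force': 0.0, 'finger_gap': 85.1520321712412}
```

View pics/top0.png

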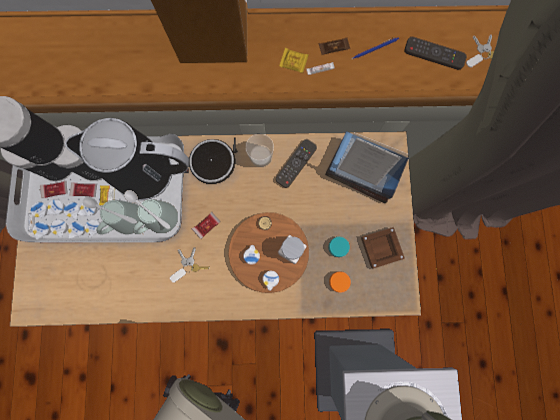

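View pics/side0.png

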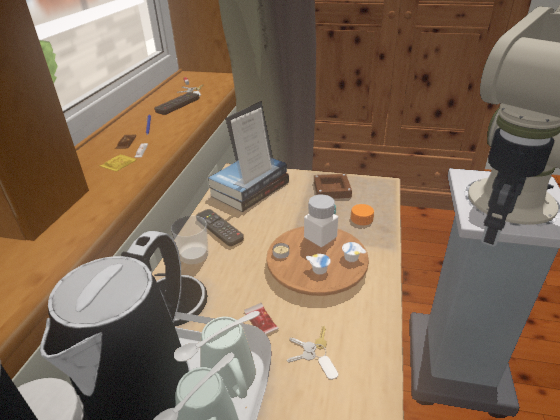

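Top view: jar with steel cap at (291,248) on the turntable (centre about (268,252)); pots at (252,254) and (271,280), tea light at (264,223); holder at (382,248). Side view: cap at (321,205), holder at (332,186).
Could be mistaken for the steel cap: turquoise disc (339,246), orange disc (340,281), glass (258,150). I choose (291,248), a grey cap on a white square body.

Run:
```python
from h import *
t=shot('top');s=shot('side')
def T(a,b): 
    p=tri([ray(a,t[1],t[2]),ray(b,s[1],s[2])]); print(np.round(p,1), np.round(proj(p,t[1],t[2])-a,1)); return p
print('cap',end=' ');T((293,245),(321,203))
print('holder',end=' ');T((382,248),(332,185))
print('tt',end=' ');T((268,252),(317,258))
print('holder z24',onz((382,248),t[1],t[2],24), 'tt',onz((268,252),t[1],t[2],30))
for n,p,z in (('pot1',(252,254),30),('pot2',(271,280),30),('candle',(264,223),40),('turq',(339,246),28),('orange',(340,281),28),('remote',(296,163),19)): print(n,np.round(onz(p,t[1],t[2],z)))
print(np.round(tcp(read_state())[:3,:3],3))
c1=cv2.resize(t[0][205:300,220:420],None,fx=4,fy=4,interpolation=cv2.INTER_CUBIC)[:,:,::-1]
c2=cv2.resize(s[0][165:305,240:410],None,fx=1.5,fy=1.5)[:,:,::-1]
o=np.zeros((380+210,800,3),np.uint8);o[:380,:800]=c1;o[380:,:255]=c2
cv2.imwrite('pics/crop1.png',o)
```

```text
cap [492.4 294.9 126.9] [0.1 1.1]
holder [490.2  34.8  17. ] [-0.  -0.3]
tt [485.9 363.6  23.1] [-0.  -0.2]
holder z24 [488.96893542  36.66727745  24.        ] tt [485.0367419  363.30038725  30.        ]
pot1 [480. 409.  30.]
pot2 [407. 356.  30.]
candle [567. 373.  40.]
turq [497. 161.  28.]
orange [399. 162.  28.]
remote [748. 276.  19.]
[[-0.934  0.358 -0.   ]
 [ 0.358  0.934 -0.001]
 [ 0.    -0.001 -1.   ]]
```

View pics/crop1.png

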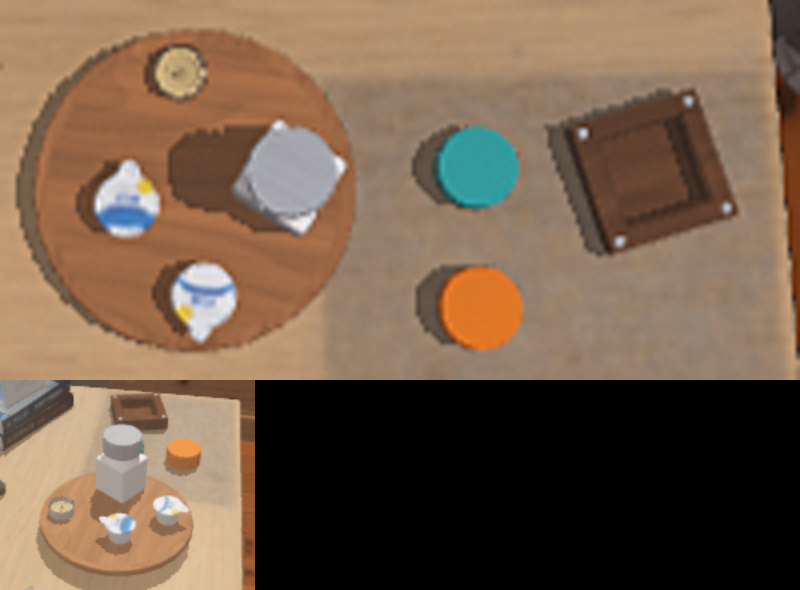

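The crop confirms a steel cap on a white square body, holder yaw about 15°, jar yaw about −30°. The cap triangulates to z 127 against 132 expected, so it is consistent. Moving above the jar for a wrist look.

```bash
python3 -m pendant '[[[-50,-10,0],[0,0,0]],[[-105,-22,0],[0,0,0]],[[-160,-33,0],[0,0,0]],[[-215,-44,0],[0,0,0]],[[-270,-56,0],[0,0,0]],[[-320,-66,0],[0,0,0]],[[-354,-73,0],[0,0,0]],[[-354,-73,0],[0,0,0]],[[-354,-73,0],[0,0,0]]]'
cat > capm.py <<'E'
from h import *
# steel cap blob near the image centre: low saturation mid grey top
def look(fn):
    im,K,P,_=shot('wrist',fn); return im,K,P
E
python3 - <<'E'
from h import *
im,K,P,_=shot('wrist','w1.png')
print(read_state()['qpos'].round(3),P[:3,3].round(1)); print(proj([492,295,132],K,P))
E
```

```text
time: 1.32
tcp_pos: [491.7, 295.8, 231.1]
tcp_rot: [-0.0, 0.182, 0.983, -0.0]
force: [0.4, -0.5, 0.1]
finger_gap: 85.2
grip_force: 0.0
[ 0.338  0.421  1.344  0.     1.376 -0.868] [426.3 321.9 374.8]
[275.60319193 207.6063068 ]
```

View pics/w1.png

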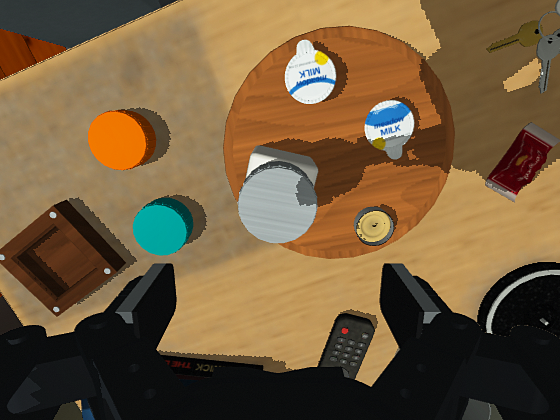

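Wrist view: the steel cap top is at about (278,202), radius 39 px. Jar shoulder edge runs (251,146)–(317,153). Holder screws are at (53,215), (1,257), (107,271), (57,310).

```bash
cat > meas.py <<'E'
from h import *
def grey(im,lo,hi,sat=22):
    hsv=cv2.cvtColor(im,cv2.COLOR_RGB2HSV); return cv2.inRange(hsv,(0,0,lo),(180,sat+0,hi))
def blob(m,seed):
    n,l,st,c=cv2.connectedComponentsWithStats(m); 
    k=l[int(seed[1]),int(seed[0])]; return (l==k).astype(np.uint8)*255
def screws(im,box):
    x0,y0,x1,y1=box; g=cv2.cvtColor(im,cv2.COLOR_RGB2GRAY)[y0:y1,x0:x1]
    n,l,st,c=cv2.connectedComponentsWithStats((g>140).astype(np.uint8))
    return [(c[i]+[x0,y0],st[i][4]) for i in range(1,n) if st[i][4]<60]
E
python3 - <<'E'
from meas import *
im,K,P,_=shot('wrist')
print(im[202,260],im[202,290],im[185,270],im[158,285],im[180,252],im[200,305])
hsv=cv2.cvtColor(im,cv2.COLOR_RGB2HSV); print(hsv[202,260],hsv[158,285],hsv[190,312])
for p in [(53,215),(1,257),(107,271),(57,310)]: print(p,onz(p,K,P,24).round(1))
a=onz((251,146),K,P,92);b=onz((317,153),K,P,92); print('jar edge',a.round(1),b.round(1),np.linalg.norm(a-b),np.degrees(np.arctan2(*(b-a)[[1,0]])))
g=cv2.cvtColor(im,cv2.COLOR_RGB2GRAY)
c=cv2.HoughCircles(cv2.medianBlur(g,3),cv2.HOUGH_GRADIENT,1,60,param1=120,param2=20,minRadius=34,maxRadius=44)
print(c)
for q in c[0][:3]: print(q, onz(q[:2],K,P,132).round(1))
E
```

```text
[172 181 179] [172 182 181] [162 171 171] [89 90 82] [169 178 177] [94 98 97]
[ 83  13 181] [34 23 90] [86 19 96]
(53, 215) [444.5  59.7  24. ]
(1, 257) [466.2 -19.1  24. ]
(107, 271) [522.8  81.6  24. ]
(57, 310) [546.    3.7  24. ]
jar edge [447.2 290.9  92. ] [471.6 338.8  92. ] 53.82911052745032 63.06530320113792
[[[276.5 204.5  39. ]]]
[276.5 204.5  39. ] [489.9 296.7 132. ]
```

Run:
```python
import cv2
im=cv2.imread('pics/w1.png')[120:300,0:340]
cv2.imwrite('pics/w1c.png',cv2.resize(im,None,fx=2.3,fy=2.3,interpolation=cv2.INTER_CUBIC))
```

```text
(no output)
```

View pics/w1c.png

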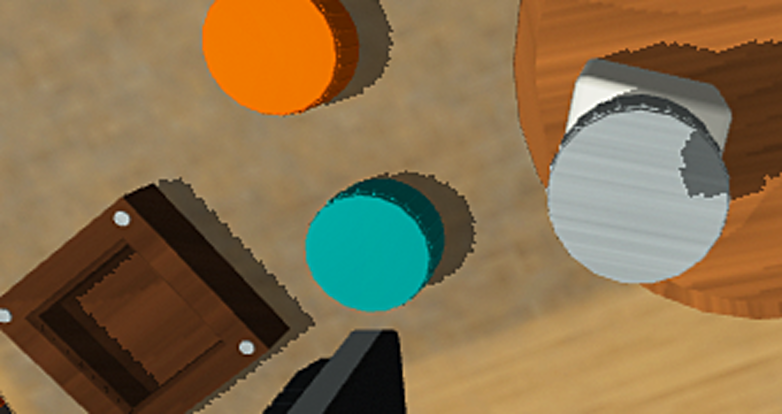

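```bash
python3 -m pendant '[[[-10,-50,0],[0,0,0]],[[-20,-90,0],[0,0,0]],[[-28,-130,0],[0,0,0]],[[-28,-130,0],[0,0,0]],[[-28,-130,0],[0,0,0]]]'
python3 - <<'E'
from meas import *
im,K,P,_=shot('wrist','w2.png')
h0=proj([494,33,24],K,P);j0=proj([491,296,92],K,P);print(h0,j0)
f=lambda c,w=85:cv2.resize(im[max(0,int(c[1])-w):,max(0,int(c[0])-w):][:2*w,:2*w],(400,400),interpolation=cv2.INTER_CUBIC)
cv2.imwrite('pics/w2c.png',np.hstack([f(h0),f(j0)])[:,:,::-1])
print(screws(im,tuple(int(v) for v in (max(0,h0[0]-85),h0[1]-85,h0[0]+85,h0[1]+85))))
E
```

```text
time: 2.05
tcp_pos: [471.8, 164.9, 231.6]
tcp_rot: [0.0, 0.182, 0.983, 0.0]
force: [0.2, -0.4, 0.3]
finger_gap: 85.4
grip_force: 0.0
[170.37809924 238.91669914] [434.63976127 158.94731075]
[(array([118., 163.]), np.int32(1)), (array([240., 166.]), np.int32(1)), (array([243., 168.]), np.int32(1)), (array([125., 186.]), np.int32(1)), (array([172.97058824, 188.38235294]), np.int32(34)), (array([218., 186.]), np.int32(1)), (array([208.75, 191.  ]), np.int32(4)), (array([252.20833333, 197.375     ]), np.int32(24)), (array([231.5, 202. ]), np.int32(2)), (array([238.45454545, 204.36363636]), np.int32(33)), (array([237., 208.]), np.int32(1)), (array([246., 218.]), np.int32(1)), (array([233., 220.]), np.int32(3)), (array([248.6875, 221.875 ]), np.int32(16)), (array([237. , 223.8]), np.int32(10)), (array([240., 227.]), np.int32(1)), (array([115.93548387, 232.35483871]), np.int32(31)), (array([253.        , 237.57142857]), np.int32(7)), (array([244.4, 240. ]), np.int32(5)), (array([240. , 242.5]), np.int32(6)), (array([222.4137931 , 246.72413793]), np.int32(29)), (array([234.5, 246. ]), np.int32(2)), (array([237.5, 245. ]), np.int32(2)), (array([232.        , 248.66666667]), np.int32(3)), (array([229.5, 251. ]), np.int32(2)), (array([247., 251.]), np.int32(1)), (array([215.57142857, 260.67857143]), np.int32(28)), (array([242.5       , 259.45833333]), np.int32(24)), (array([250., 259.]), np.int32(1)), (array([197.25      , 273.89285714]), np.int32(28))]
```

View pics/w2c.png

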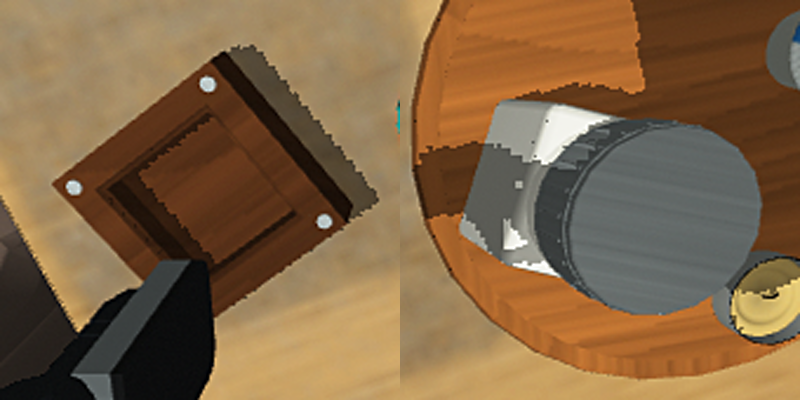

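Run:
```python
from meas import *
im=cv2.imread('pics/w2.png')[:,:,::-1].copy(); P=tcp(read_state())@camera_info('wrist')['T_tool_cam'];K=camera_info('wrist')['K']
s=[onz(p,K,P,24) for p in [(172.97,188.38),(115.94,232.35),(222.41,246.72)]]
print('screws',np.round(s,1),'centre',((s[1]+s[2])/2).round(1))
ang=lambda a,b:np.degrees(np.arctan2(*(b-a)[[1,0]]))%90
print('holder yaw',ang(s[0],s[1]),ang(s[0],s[2]),'spacing',np.linalg.norm(s[0]-s[1]),np.linalg.norm(s[0]-s[2]))
c=lambda x,y:((x-400)/2.353+349,y/2.353+73)
for a,b,z in (((495,108),(466,212),30),((548,112),(513,240),92)):
    A=onz(c(*a),K,P,z);B=onz(c(*b),K,P,z);print('jar',A.round(1),B.round(1),np.linalg.norm(A-B),ang(A,B))
g=c(665,218);  # cap top centre guess; shape x 567..762,y 120..315
print('cap',g,onz(g,K,P,132).round(1))
w1K=K; P1=P.copy(); P1[:3,3]+=np.array([491.7,295.8,231.1])-[471.8,164.9,231.6]
print('cap tri',tri([ray(g,K,P),ray((277.3,205),K,P1)]).round(1))
print('screw tri',[tri([ray(a,K,P),ray(b,K,P1)]).round(1) for a,b in (((172.97,188.38),(53,215)),((222.41,246.72),(107,271)))])
```

```text
screws [[444.3  60.3  24. ]
 [466.3 -18.2  24. ]
 [522.5  82.2  24. ]] centre [494.4  32.   24. ]
holder yaw 15.654738003008973 15.680024913633305 spacing 81.54798487839847 81.26237563308189
jar [456.  287.6  30. ] [493.  264.4  30. ] 43.694386721175675 57.910907470952054
jar [454.7 286.6  92. ] [492.8 263.8  92. ] 44.408720421644205 59.241422899384986
cap (461.6221844453888, 165.6476838079048) [490.4 297.9 132. ]
cap tri [490.1 297.3 133.5]
screw tri [array([444.6,  60.3,  24.3]), array([522.6,  82.4,  24.6])]
```

Two views agree. Holder top is at z 24.5, centre (494.4, 32.0), yaw 15.7°. Cap top is at z 133, centre (490.4, 297.5), and jar yaw is about 58.5°. All match the given sizes, so I grasp.

```bash
python3 -m pendant '[[[10,45,0],[0,0,0]],[[20,90,0],[0,0,0]],[[30,130,10],[0,0,0]],[[30,130,50],[0,0,0]],[[30,130,95],[0,0,0]],[[30,130,130],[0,0,0]],[[30,130,130],[0,0,0]],[[30,130,130],[0,0,0]]]' 1
python3 -m pendant '[[[0,0,0],[0,0,0]],[[0,0,0],[0,0,0]],[[0,0,0],[0,0,0]],[[0,0,0],[0,0,0]],[[0,0,0],[0,0,0]],[[0,0,0],[0,0,0]],[[0,0,0],[0,0,0]],[[0,0,0],[0,0,0]]]' 0.3 60
```

```text
time: 3.1
tcp_pos: [491.0, 297.0, 102.8]
tcp_rot: [0.001, 0.181, 0.983, 0.001]
force: [-0.3, 0.8, 0.6]
finger_gap: 85.3
grip_force: 0.0
time: 4.1
tcp_pos: [491.1, 296.2, 102.8]
tcp_rot: [0.001, 0.182, 0.983, 0.0]
force: [0.2, -2.6, 6.4]
finger_gap: 56.6
grip_force: 62.3
```

```bash
python3 -m pendant '[[[0,0,0],[0,0,0]],[[0,0,-10],[0,0,0]],[[0,0,-25],[0,0,0]],[[0,0,-40],[0,0,0]],[[0,0,-55],[0,0,0]],[[0,0,-65],[0,0,0]],[[0,0,-65],[0,0,0]]]' 0.3 110
python3 - <<'E'
from meas import *
w=shot('wrist','w3.png');s=shot('side','s3.png')
f=lambda im,c,w=65:cv2.resize(im[max(0,int(c[1])-w):,max(0,int(c[0])-w):][:2*w,:2*w],(400,400),interpolation=cv2.INTER_CUBIC)
c=proj([491,297,126],s[1],s[2]);d=proj([470,290,126],w[1],w[2]);print(c,d)
cv2.imwrite('pics/c3.png',np.hstack([f(s[0],c),f(w[0],d,110)])[:,:,::-1])
E
```

```text
time: 4.97
tcp_pos: [490.6, 296.3, 167.1]
tcp_rot: [0.001, 0.182, 0.983, 0.0]
force: [-0.2, -0.3, -5.9]
finger_gap: 55.6
grip_force: 117.4
[320.25883629 203.74126518] [252.03329374 206.39113611]
```

View pics/c3.png

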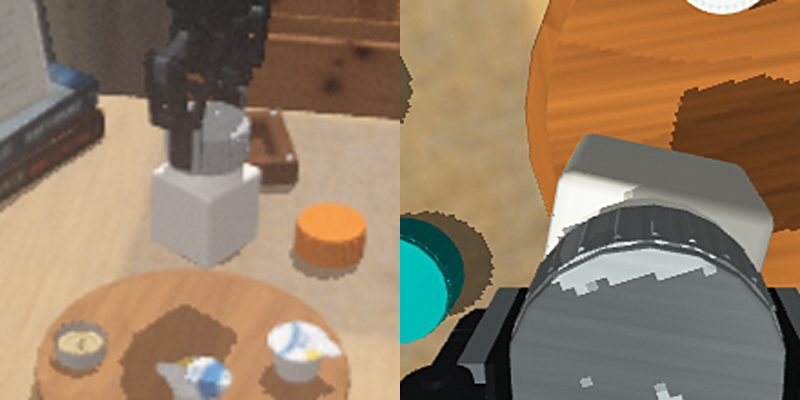

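The jar hangs level in the gripper with the cap on. Its face edges in the wrist crop run (600,136)–(735,163) and (575,182)–(768,212). I check the yaw from these.

Run:
```python
from meas import *
K=camera_info('wrist')['K'];P=tcp(read_state())@camera_info('wrist')['T_tool_cam']
c=lambda x,y:((x-400)/1.818+142.03,y/1.818+96.39)
for a,b,z in (((600,136),(735,163),95),((585,184),(745,208),157)):
    A=onz(c(*a),K,P,z);B=onz(c(*b),K,P,z);print(A.round(1),B.round(1),np.degrees(np.arctan2(*(B-A)[[1,0]]))%90)
im=cv2.imread('pics/w3.png',0)
roi=im[150:290,205:365]
L=cv2.createLineSegmentDetector().detect(roi)[0][:,0]+[205,150,205,150]
for l in L:
    if np.hypot(l[2]-l[0],l[3]-l[1])>30: print(l.round(1),[round(float(np.degrees(np.arctan2(*(onz(l[2:],K,P,z)-onz(l[:2],K,P,z))[[1,0]]))%90),1) for z in (95,157)])
print(tcp(read_state())[:3,:3].round(3))
```

```text
[455.4 293.2  95. ] [481.1 333.5  95. ] 57.550861215656404
[456.5 293.5 157. ] [476.7 328.9 157. ] 60.18759280443059
[330.7 250.6 304.3 236.1] [39.0, 39.0]
[228.9 194.3 221.1 236. ] [56.6, 56.6]
[272.7 198.  232.8 190.6] [58.1, 58.1]
[348.2 255.  363.6 287.9] [5.1, 5.1]
[346.7 214.9 328.2 185.6] [12.3, 12.3]
[327.1 185.8 291.9 178.2] [56.7, 56.7]
[213.4 189.5 209.5 150.6] [71.7, 71.7]
[344.3 217.  290.4 202.7] [53.7, 53.7]
[[-0.934  0.358 -0.001]
 [ 0.358  0.934 -0.   ]
 [ 0.001 -0.001 -1.   ]]
```

```bash
python3 -m pendant '[[[-10,-25,0],[0,0,3]],[[-25,-65,0],[0,0,9]],[[-45,-110,0],[0,0,17]],[[-65,-160,0],[0,0,25]],[[-80,-205,0],[0,0,33]],[[-94,-235,0],[0,0,39]],[[-98,-245.5,15],[0,0,41.6]],[[-98,-245.5,40],[0,0,41.6]],[[-98,-245.5,55],[0,0,41.6]],[[-98,-245.5,55],[0,0,41.6]]]'
python3 -m pendant '[[[0,0,0],[0,0,0]],[[0,0,0],[0,0,0]]]'
python3 - <<'E'
from meas import *
w=shot('wrist','w4.png');s=shot('side','s4.png');t=shot('top','t4.png')
f=lambda im,c,w=65:cv2.resize(im[max(0,int(c[1])-w):,max(0,int(c[0])-w):][:2*w,:2*w],(400,400),interpolation=cv2.INTER_CUBIC)
c=proj([494,32,60],s[1],s[2])
cv2.imwrite('pics/c4.png',np.hstack([f(s[0],c,50),cv2.resize(w[0],(400,400))])[:,:,::-1])
print(read_state()['qpos'].round(2))
E
```

```text
time: 6.32
tcp_pos: [493.4, 32.5, 110.1]
tcp_rot: [-0.001, 0.519, 0.855, -0.0]
force: [0.1, -0.5, -4.5]
finger_gap: 55.7
grip_force: 117.9
time: 6.58
tcp_pos: [494.5, 32.0, 112.0]
tcp_rot: [0.001, 0.519, 0.855, 0.0]
force: [-0.5, 0.3, -5.7]
finger_gap: 55.5
grip_force: 117.9
[-0.17  0.38  1.74 -0.    1.02 -0.65]
```

View pics/c4.png

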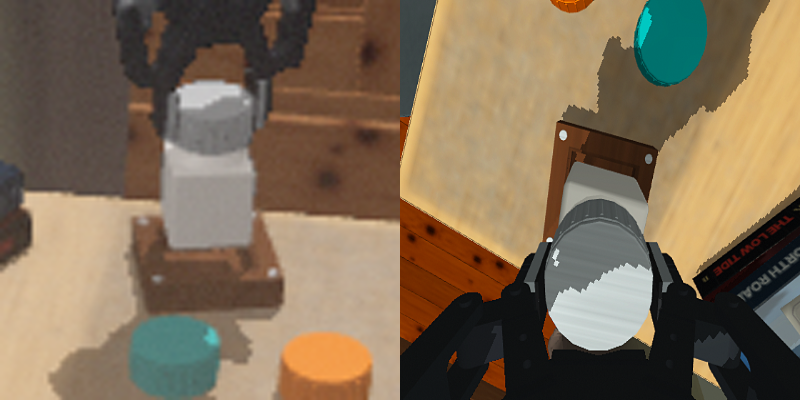

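The jar hangs over the block with its sides parallel to the pocket. Inserting.

```bash
python3 -m pendant '[[[0,0,10],[0,0,0]],[[0,0,15],[0,0,0]],[[0,0,18],[0,0,0]],[[0,0,21],[0,0,0]],[[0,0,24],[0,0,0]],[[0,0,24],[0,0,0]]]'; python3 -c "
from h import *;s=read_state();print(s['force'].round(1),s['torque'].round(2))"
```

```text
time: 7.48
tcp_pos: [494.0, 31.9, 87.1]
tcp_rot: [-0.0, 0.519, 0.855, -0.0]
force: [-0.2, 0.0, -5.4]
finger_gap: 55.6
grip_force: 118.1
[-0.2  0.  -5.4] [ 0.04  0.   -0.01]
```

```bash
python3 -m pendant '[[[0,0,3],[0,0,0]],[[0,0,5],[0,0,0]],[[0,0,7],[0,0,0]],[[0,0,8.5],[0,0,0]],[[0,0,9.5],[0,0,0]],[[0,0,9.5],[0,0,0]]]'; python3 -c "
from h import *;s=read_state();print(s['force'].round(1),s['torque'].round(2))"
```

```text
time: 8.22
tcp_pos: [494.7, 31.8, 79.1]
tcp_rot: [0.001, 0.519, 0.855, 0.0]
force: [-3.3, -0.5, 9.6]
finger_gap: 55.8
grip_force: 119.8
[-3.3 -0.5  9.6] [ 0.07  0.63 -0.05]
```

Seated: height about 6 mm, with contact force. Now unscrewing anticlockwise.

```bash
python3 -m pendant '[[[0,0,0],[0,0,-5]],[[0,0,0],[0,0,-11]],[[0,0,-0.5],[0,0,-17]],[[0,0,-0.8],[0,0,-23]],[[0,0,-1.2],[0,0,-29]],[[0,0,-1.5],[0,0,-35]],[[0,0,-1.5],[0,0,-35]]]'; python3 -c "
from h import *;s=read_state();print(s['force'].round(1),s['torque'].round(2))"
```

```text
time: 9.1
tcp_pos: [494.8, 31.5, 80.5]
tcp_rot: [0.001, 0.238, 0.971, -0.0]
force: [-2.6, -2.0, 7.2]
finger_gap: 55.3
grip_force: 119.4
[-2.6 -2.   7.2] [-0.25  0.43 -0.23]
```

```bash
python3 -m pendant '[[[0,0,-0.3],[0,0,-6]],[[0,0,-0.5],[0,0,-12]],[[0,0,-1],[0,0,-18]],[[0,0,-1.5],[0,0,-24]],[[0,0,-2],[0,0,-30]],[[0,0,-2.5],[0,0,-36]],[[0,0,-2.5],[0,0,-36]]]'
python3 - <<'E'
from h import *
s=read_state();print(s['force'].round(1),s['torque'].round(2))
a=shot('wrist','w5.png');b=shot('side','s5.png')
c=proj([494,32,60],b[1],b[2]).astype(int)
cv2.imwrite('pics/c5.png',np.hstack([cv2.resize(b[0][c[1]-50:c[1]+50,c[0]-50:c[0]+50],(400,400),interpolation=cv2.INTER_CUBIC),cv2.resize(a[0],(400,400))])[:,:,::-1])
E
```

```text
time: 9.98
tcp_pos: [494.7, 31.4, 82.5]
tcp_rot: [0.001, -0.073, 0.997, -0.0]
force: [-0.4, -3.8, 3.3]
finger_gap: 55.3
grip_force: 119.0
[-0.4 -3.8  3.3] [-0.52  0.19 -0.28]
```

View pics/c5.png

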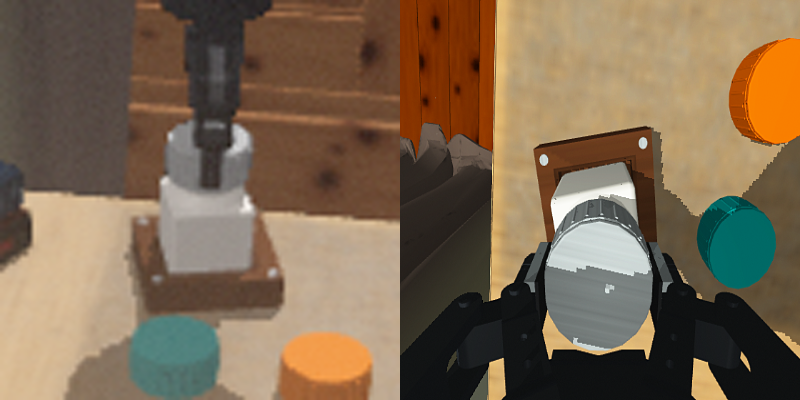

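```bash
python3 -m pendant '[[[0,0,-2],[0,0,0]],[[0,0,-4],[0,0,0]],[[0,0,-4],[0,0,0]],[[0,0,-4],[0,0,0]]]'
python3 - <<'E'
from h import *
s=read_state();print(s['force'].round(1),s['torque'].round(2),s['qpos'].round(2))
E
```

```text
time: 10.58
tcp_pos: [494.1, 32.0, 85.8]
tcp_rot: [-0.0, -0.074, 0.997, 0.0]
force: [-0.5, -1.1, -1.4]
finger_gap: 55.7
grip_force: 118.3
[-0.5 -1.1 -1.4] [-0.15  0.14 -0.04] [-0.17  0.42  1.77  0.    0.96 -1.89]
```

The reading is cap weight only (−1.4 N against −5.5 N with the jar) and the torque has gone, so the thread has let go. Lifting straight up.

```bash
python3 -m pendant '[[[0,0,-4],[0,0,0]],[[0,0,-10],[0,0,0]],[[0,0,-18],[0,0,0]],[[0,0,-28],[0,0,0]],[[0,0,-36],[0,0,0]],[[0,0,-40],[0,0,0]],[[0,0,-40],[0,0,0]],[[0,0,-40],[0,0,0]],[[0,0,-40],[0,0,0]],[[0,0,-40],[0,0,0]]]'
python3 - <<'E'
from h import *
s=read_state();print(s['force'].round(1),s['torque'].round(2))
a=shot('wrist','w6.png');b=shot('side','s6.png')
c=proj([494,32,60],b[1],b[2]).astype(int)
cv2.imwrite('pics/c6.png',np.hstack([cv2.resize(b[0][c[1]-60:c[1]+40,c[0]-50:c[0]+50],(400,400),interpolation=cv2.INTER_CUBIC),cv2.resize(a[0],(400,400))])[:,:,::-1])
E
```

```text
time: 11.82
tcp_pos: [494.0, 31.9, 125.6]
tcp_rot: [-0.0, -0.074, 0.997, 0.0]
force: [0.8, 0.1, -0.3]
finger_gap: 55.3
grip_force: 118.5
[ 0.8  0.1 -0.3] [-0.04  0.03 -0.  ]
```

View pics/c6.png

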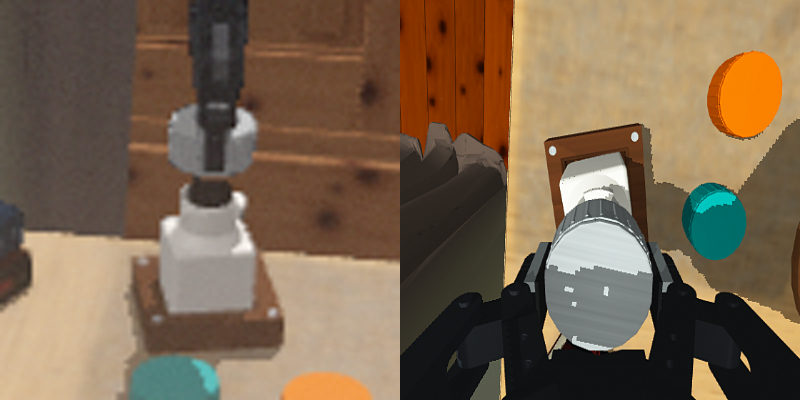

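The cap is level in the gripper, clear above the neck with the stopper showing, and the jar is upright and home in the block. Handing in.

```bash
python3 -c "from cell import hand_in; print(hand_in())"
```

```text
the job is handed in; nothing more can be done
None
```

The job is handed in, with no verdict returned: by the last picture and force reading the jar is home in the block, and the freed cap is held level about 30 mm above its rim.

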